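Set the bag sealer's time dial to the marker peg

TASK

Set the seal-time dial of the bag sealer to the setting marked by the little upright peg: with a fingertip on the dial's flat knurled face, turn it by friction, one or two clicks whichever way is needed, until its white pointer line points at the peg and the dial rests in that click. Press gently, do not pick up or pinch anything, and leave the other things on the bench where they are.

Things in the scene. Friction and masses are not known exactly. Their poses are not given: they have to be found in the camera images.
- sealer: Grey bag sealer, fixed. Origin on the bench under the dial's axis; z up, -x side faces the user. Control pod 150 x 150 x 68 mm high centred on the origin, on it a dark steel scale plate 132 mm across, top at 72 mm. Behind it (own x 76 to 151 mm) a beam 360 mm long, 60 high, with a press arm above (x 105 to 132) rising to 145 mm at its handle (y -175 to -225). Free above and in front of the dial.
- dial_cap: Black knurled dial; origin: centre of its flat top face, on the axis, 81 mm above the bench, 9 above the plate. 76 mm across at the foot, sloping in to a flat top 66 across: unpinchable. Turns about the vertical; sinks up to 4 mm on a spring (gives from 4 N, fully down at 12 N). A fingertip pressed 20 to 28 mm from the axis with 8 to 12 N and dragged along an arc carries it round; friction about 0.5.
- pointer (a point): Point 52 mm from the dial's axis in the direction of the dial's white pointer line (26 mm long, on the dial's top, from 7 mm off the axis to the rim), 77 mm above the bench; it goes round with the dial.
- peg_top (a point): Top centre of the marker peg: steel, round head 14 mm across, standing 14 mm above the scale plate, 52 mm from the dial's axis. It stands in one of four holes, 30 or 60 degrees either side of the sealer's own -x direction; the other three hold flat steel plugs 7 mm across, 1.5 mm high. All fixed.
- dial (a joint): Dial angle (rad): 0 when the pointer lies along the sealer's own -x (it starts in that click), growing counter-clockwise seen from above; stops at -1.3 and 1.3. Clicks (detents) every 0.524 rad (30 degrees): 0, +-0.524, +-1.047. A spring draws the dial into the nearest click (about 0.025 N m to leave one).
- tape_roll: Cardboard core ring standing on its flat side, 90 mm across, 48 mm high; origin at the centre of its underside. Loose; leave alone.
- carton: Small closed carton 80 x 110 x 60 mm high; origin at the centre of its underside. Loose; leave alone.
- jar: Small jar 56 mm across, 80 mm high; origin at the centre of its underside. Loose; leave alone.

How it is judged:
By the outcome, as a careful person would: the job done as asked, in the order asked, and still so for the second after the job is handed in, with the robot touching nothing.
It also fails if it takes over 45 s, if anything falls off the work surface, if the arm or the gripper's body presses on something with over 40 N, if the wrist force passes 120 N, or if a joint passes its speed limit or range.

ROBOT

A 6-joint arm with a two-finger parallel gripper is mounted at the origin on the work surface. World frame = base frame: x ahead of the robot, y to its left, z up, the work surface at z = 0. Lengths are in m, angles in rad, forces in N, time in s.
With the tool pointing down it reaches from about 0.4 to 0.825 m from the base axis. Payload 7 kg.
Tool frame: the origin (TCP) lies midway between the tips of the shut fingers; the grasp point (between the pads) lies arm.hold_point_z behind it (arm.hold_point_z is the distance from the TCP to the grasp point, in m); z points along the fingers, y is the line along which they close (so a half turn about z gives the same grasp; the last joint's range is limited). The gripper opens to 88 mm and grips with 3 to 60 N. Pads are 19 mm wide; open, the fingers measure 130 mm over their backs; the gripper's body (78 mm by 193 mm) begins 47 mm behind the grasp point.
Start: joints at [-0.847, 0.359, 0.012, 0, -1.224, -0.288], TCP at [0.285, -0.612, 0.227] pointing down, gripper open.
Joint ranges: [-3.07, 3.07], [-1.43, 2.12], [-1.02, 1.25], [-3.03, 1.67], [-3.05, -0], [-3.03, 3.03]. Speed limits (rad/s): [2.39, 2.39, 3.01, 3.14, 3.14, 3.14].

INTERFACE

Orientations are given as [roll, pitch, yaw] about the fixed x, y, z axes, in that order (R = Rz(yaw) Ry(pitch) Rx(roll)).
In Python, from station import arm gives the robot as it stands.
- The arm moves only by the shell command python3 -m crank 'ROWS' [OPENING] [FORCE]. ROWS is JSON, a list that holds one entry, the list of rows, each a list of 4 numbers: the shift along the tool's x, y, z in units of 25 mm (1.0 is 25 mm), then the turn about the tool's z in units of 5 degrees (1.0 is 5 degrees). A call has 1 to 12 rows; each row is the pose to reach, as a shift and turn from the pose commanded when the call began, along the tool's axes at that moment; what a row does not reach only later rows make up. A row lasts 1/8 s, in which the tool goes at most 62.5 mm and 10.7 degrees, less where a joint would pass 70% of its speed; a pose out of reach is approached as far as the arm can. A call with a gripper value outside its range is refused whole. OPENING is the closure, from 0 (fully open) to 1 (shut), set as the call begins (- or left out, the last holds). The fingers move at their own pace and stop on an object; FORCE is the grip in N (left out, the last holds). Time passes only in rows, so rows that repeat a pose let the fingers close. It gives the time, the measured TCP pose, the force, the opening and the grip force at its end, in the units of the state.
- arm.get_state(): the state, without advancing time (a new reading comes with each control period).
- arm.grab_frame(name): name is "scene" or "top"; returns (picture, depth): 420x560x3 uint8, red, green, blue; 420x560 float32, m along the optical axis (not along the pixel's ray), 0 where there is no reading.
- arm.get_calibration(name): a dict with "mtx" (3x3 intrinsics, pixels), "R" (3x3) and "t" (3): a world point X has camera coordinates R X + t. Camera axes: x right, y down, z forward; pixel columns grow to the right and rows downward; lengths in m; the calibration is good to about 2 mm. A picture is of the moment at which its call begins. get_calibration takes no time and is no camera call.
- arm.job_done(): hands the job in; it is judged then, once.
Trained networks look in the newest picture that a camera, given by its name, has taken for a name from the list of things; names that differ only in an ending like _2 or _b are one class to them, and where a whole thing is asked for, a point or a joint stands for the part that bears it (a point fixed in the world has none). Each returns a list of dicts, best first, with "score" (0 to 1); they miss things now and then, are a little off and sometimes report something else, mostly with a low value. They report only what shows in the picture. A call takes as long as a camera call.
- arm.recognise(thing, camera): "extent" ([left, top, width, height] in pixels, round what is visible of it).
- arm.trace(thing, camera): "mask" (420x560 bool, what is visible of it) and "extent" ([left, top, width, height] in pixels, round what is visible of it).
The state is a dict: "t": time; "q": joint angles; "qd": joint speeds; "joint_efforts": joint torques, N m; "eef_pos": TCP position; "ee_rot": TCP orientation; "force": force on the tool from outside, world axes, zero at the start; "moment": the same for the moment, N m; "width": finger opening in m; "gripper_force": force on a finger pad.
Only numpy, scipy, OpenCV 4.12 (cv2) and the standard library are available. Lean on these libraries where they do the work, as an engineer would, in place of code of your own. Each camera call takes 0.05 s, during which the arm holds its last target. There are 200 camera calls.

## Working session

There is one attempt and no reset: what is moved stays moved. The work goes in short steps, Python scripts to look and compute and a shell command to move; the robot and the scene stay as the last step left them, time stands still between calls to the robot, and variables do not carry over. Pictures are saved under pics/ and viewed, at most 10 in all, crops included, and the job is handed in when it is done.

```bash
mkdir -p pics
cat > h.py <<'E'
from station import arm
import numpy as np, cv2
def pts(name,depth):
    c=arm.get_calibration(name);K=np.array(c['mtx']);R=np.array(c['R']);t=np.array(c['t'])
    v,u=np.indices(depth.shape)
    P=np.stack([(u-K[0,2])/K[0,0]*depth,(v-K[1,2])/K[1,1]*depth,depth],-1)
    return (P-t)@R   # R^T (P-t)
def proj(name,X):
    c=arm.get_calibration(name);p=(np.array(c['R'])@np.array(X).T).T+np.array(c['t'])
    q=p@np.array(c['mtx']).T;return q[...,:2]/q[...,2:]
E
python3 - <<'E'
from h import *
ims=[]
for n in("scene","top"):
    im,d=arm.grab_frame(n); cv2.imwrite(f'pics/{n}0.png',im[...,::-1]); P=pts(n,d)
    for th in("dial_cap","pointer","peg_top","sealer"):
        for r in arm.trace(th,n)[:2]:
            m=r['mask']&(d>0); print(n,th,round(r['score'],2),r['extent'],np.round(np.median(P[m],0),3) if m.any() else None)
s=arm.get_state();print(s['t'],s['eef_pos'],s['ee_rot'],s['width'],s['force'],arm.hold_point_z)
E
```

```text
scene dial_cap 0.84 [214.6, 151.6, 36.9, 21.9] [ 0.52  -0.077  0.081]
scene pointer 0.77 [215.0, 151.0, 37.5, 24.4] [ 0.519 -0.077  0.081]
scene sealer 0.92 [119.1, 121.0, 161.7, 148.3] [ 0.614 -0.035  0.068]
top dial_cap 0.8 [329.8, 207.2, 42.2, 42.7] [ 0.515 -0.083  0.082]
top pointer 0.63 [332.8, 207.0, 40.5, 39.5] [ 0.515 -0.083  0.082]
top pointer 0.33 [243.6, 128.2, 223.3, 147.4] [ 0.584 -0.073  0.071]
top peg_top 0.65 [330.4, 205.2, 42.2, 38.8] [ 0.515 -0.082  0.082]
top sealer 0.88 [245.5, 126.4, 218.8, 150.0] [ 0.584 -0.073  0.071]
0.5 [ 0.28490407 -0.61188577  0.22651848] [ 3.14153039e+00 -2.77043833e-07 -2.70578751e+00] 0.08811356562599451 [-0.01788351  0.86500491 -0.91744971] 0.0188
```

View pics/top0.png

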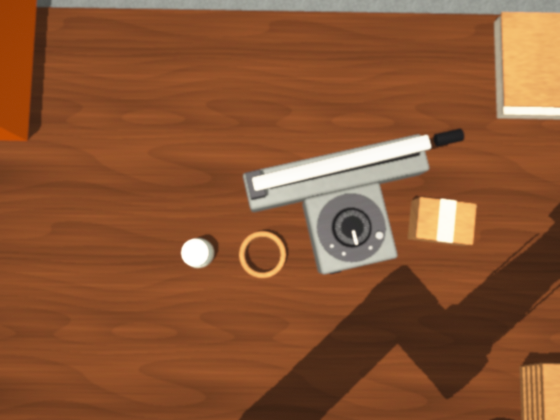

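View pics/scene0.png

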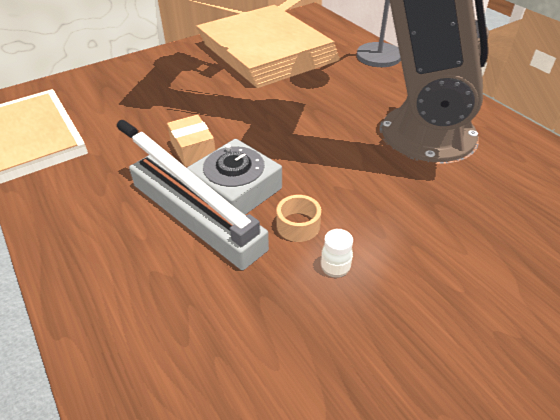

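The top view shows the dial at about (351,228), with its pointer toward (356,243). The raised peg is at (379,235), and flat plugs are at (332,246), (343,253) and (370,247). So the peg looks like the +60° hole. I'll zoom in and measure.

Run:
```python
from h import *
im,d=arm.grab_frame("top"); P=pts("top",d)
c=im[185:280,295:405]; cv2.imwrite('pics/crop1.png',cv2.resize(c[...,::-1],None,fx=6,fy=6,interpolation=cv2.INTER_CUBIC))
m=arm.trace("dial_cap","top")[0]['mask']
cen=P[m&(abs(P[...,2]-.081)<.004)]; c0=(cen.min(0)+cen.max(0))/2; print('dial',c0,np.ptp(cen,axis=0))
def at(u,v,z):
    k=arm.get_calibration("top");K=np.array(k['mtx']);R=np.array(k['R']);t=np.array(k['t'])
    r=R.T@np.linalg.inv(K)@[u,v,1];o=-R.T@t;return o+r*(z-o[2])/r[2]
for n,u,v,z in(("peg",379,235.5,.086),("pl",332,246,.0735),("pl",343.5,253.5,.0735),("pl",370,247,.0735),("ptr end",356,243,.081)):
    p=at(u,v,z);e=p-c0;print(n,p,np.hypot(*e[:2]),np.degrees(np.arctan2(e[1],e[0])))
b=P[(abs(P[...,2]-.068)<.0025)&(np.hypot(P[...,0]-c0[0],P[...,1]-c0[1])<.115)&(np.hypot(P[...,0]-c0[0],P[...,1]-c0[1])>.07)]
r=cv2.minAreaRect(b[:,:2].astype(np.float32));print(r)
# plate
q=P[200:262,310:395]; s=(abs(q[...,2]-.072)<.004); print(len(q[s]))
```

```text
dial [ 0.51530314 -0.08251655  0.08101946] [0.07203818 0.07370745 0.00789255]
peg [ 0.49959664 -0.13257446  0.086     ] 0.0524641677306548 -107.42011425867848
pl [ 0.47896803 -0.04636503  0.0735    ] 0.051255948252169066 135.14511691113378
pl [ 0.46517394 -0.0681335   0.0735    ] 0.052151786236426856 163.99078117102707
pl [ 0.4782408  -0.11825863  0.0735    ] 0.05148896755659533 -136.03890566862182
ptr end [ 0.48508002 -0.09042618  0.081     ] 0.03124098660565802 -165.33416888544713
((0.533581554889679, -0.07892405241727829), (0.18654273450374603, 0.14885719120502472), 13.247085571289062)
2914
```

View pics/crop1.png

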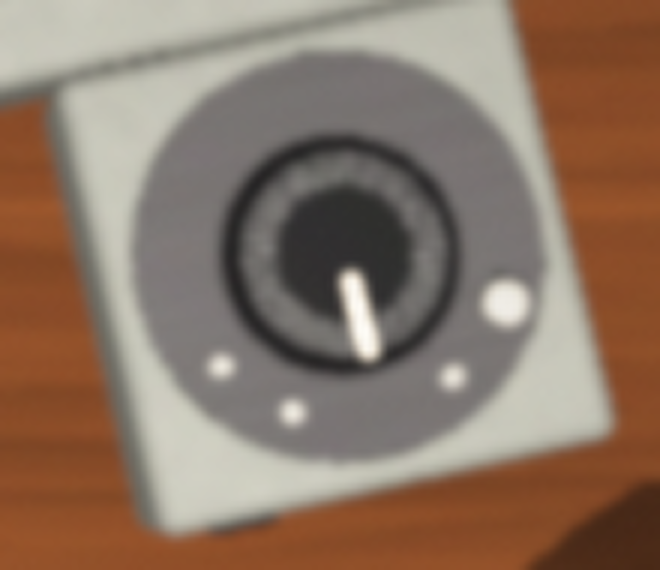

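The peg is at +60°: it lies at world -107°, the pointer at -166°, and its radius of 52 mm matches. The dial axis is at (0.515, -0.0825). I'll drag on the far side of the dial, from world 43° to 103° at a 24 mm radius. First I'll fly above the start point with the gripper shut.

```bash
python3 -m crank '[[[-1.8,1.6,0,0],[-4,3.4,0,0],[-6,5.1,0,0],[-8,6.8,0,0],[-10,8.6,0,0],[-12,10.3,0,0],[-14,12,0,0],[-16,13.7,0,0],[-17.5,15,0,0],[-18.2,15.6,0,0],[-18.2,15.6,0,0],[-18.2,15.6,0,0]]]' 1 10
python3 - <<'E'
from h import *
s=arm.get_state();p=s['eef_pos'];y=s['ee_rot'][2];print(s['t'],p,s['ee_rot'],s['force'],s['width'])
X=np.array([np.cos(y),np.sin(y)]);Y=np.array([np.sin(y),-np.cos(y)])
c=np.array([.515,-.0825])
for a in range(43,112,6):
    e=c+.024*np.array([np.cos(np.radians(a)),np.sin(np.radians(a))])-p[:2];print(a,np.round([e@X/.025,e@Y/.025],2))
E
```

```text
t: 2.1
eef_pos: [0.5326, -0.0662, 0.2265]
ee_rot: [3.142, -0.0, -2.705]
force: [0.4, -0.2, -0.2]
width: 0.0003
gripper_force: 0.0
2.1 [ 0.53256784 -0.06623352  0.22652455] [ 3.14152409e+00 -2.45510946e-04 -2.70515896e+00] [ 0.40326326 -0.2193096  -0.24076031] 0.00031522884478867085
43 [-0.  0.]
49 [0.03 0.1 ]
55 [0.08 0.19]
61 [0.14 0.27]
67 [0.2  0.35]
73 [0.27 0.42]
79 [0.35 0.48]
85 [0.43 0.54]
91 [0.52 0.58]
97 [0.62 0.62]
103 [0.71 0.65]
109 [0.81 0.66]
```

Next I'll descend from 0.2265 to about 0.084 (5.7 units) and touch gently.

```bash
python3 -m crank '[[[0,0,1.5,0],[0,0,3,0],[0,0,4.4,0],[0,0,5.2,0],[0,0,5.6,0],[0,0,5.7,0],[0,0,5.7,0]]]' ; python3 -m crank '[[[0,0,0.08,0],[0,0,0.12,0],[0,0,0.16,0],[0,0,0.2,0],[0,0,0.2,0],[0,0,0.2,0]]]'
```

```text
t: 2.98
eef_pos: [0.5331, -0.0665, 0.0847]
ee_rot: [-3.141, 0.001, -2.706]
force: [0.7, -0.5, 0.2]
width: 0.0004
gripper_force: 0.0
t: 3.72
eef_pos: [0.5333, -0.0662, 0.0798]
ee_rot: [-3.141, 0.001, -2.705]
force: [-2.5, 0.5, 7.6]
width: 0.0004
gripper_force: 3.5
```

```bash
python3 -m crank '[[[0,0,0.05,0],[0,0,0.05,0],[0.01,0.05,0.05,0],[0.03,0.1,0.05,0],[0.05,0.15,0.05,0],[0.08,0.19,0.05,0],[0.11,0.23,0.05,0],[0.14,0.27,0.05,0],[0.17,0.31,0.05,0],[0.2,0.35,0.05,0]]]'
```

```text
t: 4.97
eef_pos: [0.5265, -0.0604, 0.0793]
ee_rot: [-3.14, 0.003, -2.705]
force: [1.3, -1.4, 7.7]
width: 0.0009
gripper_force: 4.0
```

```bash
python3 -m crank '[[[0,0,0.05,0],[0.03,0.04,0.05,0],[0.07,0.07,0.05,0],[0.11,0.1,0.05,0],[0.15,0.13,0.05,0],[0.19,0.16,0.05,0],[0.23,0.19,0.05,0],[0.28,0.21,0.05,0],[0.32,0.23,0.05,0],[0.37,0.25,0.05,0],[0.42,0.27,0.05,0],[0.42,0.27,0.05,0]]]'
python3 - <<'E'
from h import *
for n,(a,b,c,d) in dict(scene=(130,195,185,285),top=(185,280,295,405)).items():
    im,_=arm.grab_frame(n); cv2.imwrite(f'pics/m_{n}.png',cv2.resize(im[a:b,c:d,::-1],(600,400 if n=="scene" else 520),interpolation=cv2.INTER_CUBIC))
E
```

```text
t: 6.48
eef_pos: [0.5149, -0.0582, 0.0784]
ee_rot: [-3.14, 0.005, -2.704]
force: [1.0, 0.4, 10.5]
width: 0.0003
gripper_force: 4.9
```

View pics/m_scene.png

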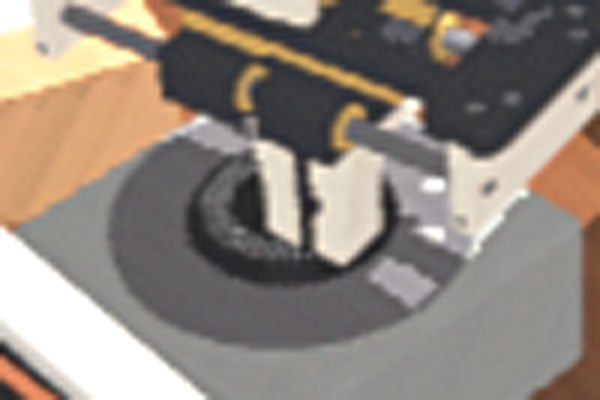

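The gripper hides the pointer. The tip has gone about 48° round so far, so I'll carry on to about 106°, then lift and look.

```bash
python3 -m crank '[[[0.05,0.02,0,0],[0.1,0.03,0,0],[0.15,0.04,0,0],[0.2,0.05,0,0],[0.22,0.05,0,0],[0.22,0.05,0,0]]]'
python3 -m crank '[[[0,0,-0.2,0],[0,0,-0.6,0],[0,0,-1.6,0],[0,1,-2.6,0],[0,2.5,-3,0],[0,4.5,-3,0],[0,6.5,-3,0],[0,7,-3,0]]]'
cat > look.py <<'E'
from h import *
import sys
im,d=arm.grab_frame("top"); c=im[185:280,295:405]; cv2.imwrite(sys.argv[1],cv2.resize(c[...,::-1],None,fx=5,fy=5,interpolation=cv2.INTER_CUBIC))
E
python3 look.py pics/l1.png
```

```text
t: 7.32
eef_pos: [0.509, -0.0594, 0.0783]
ee_rot: [-3.14, 0.005, -2.705]
force: [-0.7, 1.8, 10.2]
width: 0.0006
gripper_force: 5.0
t: 8.32
eef_pos: [0.4317, 0.1004, 0.152]
ee_rot: [3.141, 0.001, -2.703]
force: [0.3, -0.8, -0.6]
width: 0.0003
gripper_force: 0.0
```

View pics/l1.png

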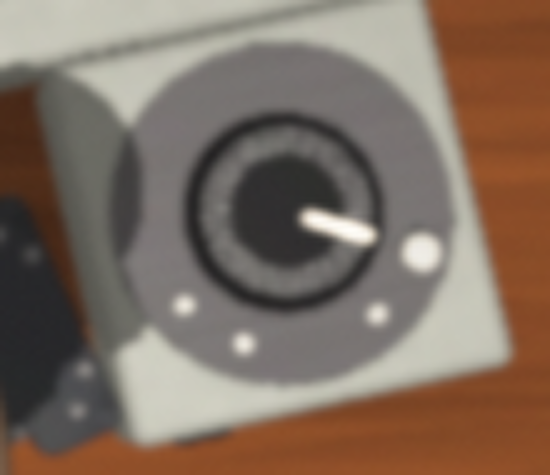

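The pointer line runs from (305,215) to (375,238) in the crop, straight at the peg at (421,252), and both sit at about 17–18°. The dial is resting in that click and the gripper is clear of it.

```bash
python3 -c "from station import arm; print(arm.job_done())"
```

```text
the job is handed in; nothing more can be done
None
```

I turned the dial two clicks counter-clockwise (+60°); its pointer now lines up with the peg, the gripper is clear of everything, and the job is handed in (no verdict was returned).

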